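# Load a resin specimen and hold its carrier home in the stage corner

## Task

Put the round resin specimen, polished face up, down into the carrier whose well matches it and let go of it; then take that carrier to the grey stage plate and, with it lying flat on the plate, press it squarely into the corner so that it touches both steel fences at once. Finish while still holding it pressed firmly against both fences (there is no clamp; do not let go at the end), and leave the other carrier, the bottle, the pen and the slide box where they are.

Things in the scene. Friction and masses are not known exactly. Their poses are not given: they have to be found in the camera images.
- specimen: Round pale grey resin specimen mount, upright cylinder 30 mm diameter, 30 mm tall, about 35 g, with a small steel rectangle in its polished top face. Stands on the bench. Origin: centre of its underside, z up.
- carrier_round: The matching carrier: aluminium block 100 (own x) by 60 (y) by 20 mm high, about 0.3 kg, on the bench. Round well 34 mm wide, 10 mm deep, open on top, centred at x = +22 mm. Grip fin on top, 34 mm (x) by 14 mm thick (y), centred at x = -28 mm, y = 0, top 55 mm above the underside. Origin: centre of the underside, z up.
- carrier_round_well (a point): Centre of the floor of the round well, 10 mm above the carrier's underside.
- carrier_round_fin (a point): Centre of the top of the grip fin of the carrier with the round well; the fin is 14 mm thick along the carrier's y, free on both sides.
- carrier_square: The other carrier, same block and fin, but its well is a 24 mm square, too small for the specimen. A bystander: leave it. Origin: centre of its underside. The two carriers may lie in either place.
- stage: Fixed grey stage plate on the bench, 180 mm (own x) by 150 mm (own y) by 8 mm thick, carrying two steel fences. Smooth metal: the carrier slides on it and along the fences with friction about 0.25. Nothing clamps. Origin: centre of its underside. +x points towards the far fence, +y towards the side fence.
- stage_corner (a point): The inside corner where the two fences meet, on the plate's top (8 mm above the bench). Axes as the stage: the clear area lies towards -x (160 mm) and -y (130 mm) of this point.
- far_fence: Rigid steel fence bar on the stage's +x edge, 12 mm thick, 150 mm long along the stage's y, 14 mm high above the plate. Its inner face is the plane x = 70 mm of the stage. Origin: centre of its underside.
- side_fence: Rigid steel fence bar on the stage's +y edge, 12 mm thick, 160 mm long along the stage's x, 14 mm high above the plate. Its inner face is the plane y = 55 mm of the stage. Origin: centre of its underside.
- reagent: Bystander: amber bottle, 48 mm diameter, 85 mm tall. Origin: centre of its underside.
- pen: Bystander: marker pen lying along its x, 125 mm long, 12 mm thick. Origin: under its middle.
- slide_box: Bystander: closed white slide box, 85 by 100 by 32 mm. Origin: centre of its underside.
Not all that is in view belongs to the job. Of the things shaped like the specimen, the grey one is meant.

How it is judged:
By the outcome, as a careful person would: the job done as asked, in the order asked, and still so for the second after the job is handed in, while the arm keeps its last pose, push and grip.
It also fails if it takes over 61 s, if anything falls off the work surface, if the arm or the gripper's body presses on something with over 40 N, if the wrist force passes 120 N, or if a joint passes its speed limit or range.

## Robot

A 7-joint arm with a two-finger parallel gripper is mounted at the origin on the work surface. World frame = base frame: x ahead of the robot, y to its left, z up, the work surface at z = 0. Lengths are in m, angles in rad, forces in N, time in s.
With the tool pointing down it reaches from about 0.4 to 0.85 m from the base axis. Payload 4.5 kg.
Tool frame: the origin (TCP) lies midway between the tips of the shut fingers; the grasp point (between the pads) lies 19 mm behind it; z points along the fingers, y is the line along which they close (so a half turn about z gives the same grasp; the last joint's range is limited). The gripper opens to 88 mm and grips with 3 to 60 N. Pads are 18 mm wide; open, the fingers measure 123 mm over their backs; the gripper's body (75 mm by 187 mm) begins 45 mm behind the grasp point.
Start: joints at [1.178, 0.689, -0.195, 1.565, 0.157, 0.902, -0.215], TCP at [0.259, -0.569, 0.239] pointing down, gripper open.
Joint ranges: [-3.01, 3.01], [-0.46, 2.08], [-1.47, 1.51], [0.13, 2.56], [-1, 4.14], [0.04, 2.09], [-2.66, 2.66]. Speed limits (rad/s): [2.57, 2.57, 3.14, 3.14, 3.14, 3.14, 3.14].

## Interface

Orientations are given as a unit quaternion [x, y, z, w].
In Python, from plant import r gives the robot as it stands. The module is installed in compiled form; this text tells all that it offers.
- The arm moves only by the tool step_arm, never from a script. Its argument "series" is a list of rows, each a list of 7 numbers: the shift along the world's x, y, z in mm, then the turn, a rotation vector about the world's x, y, z in rad, then the closure, from 0 (fully open) to 1 (shut). A call has 1 to 20 rows; each row shifts and turns the commanded pose from where the row before left it; what a row does not reach is not made up. A row lasts 1/10 s, in which the tool goes at most 50 mm and 8.59 degrees, less where a joint would pass 70% of its speed; a pose out of reach is approached as far as the arm can. A call is refused whole if a number of a shift passes 50 or a number of a turn 0.15, either way. A call with a gripper value outside its range is refused whole. The fingers move at their own pace and stop on an object; "force" is the grip in N (left out, the last holds). Time passes only in rows, so rows that do not move let the fingers close. It gives the time, the measured TCP pose, the force, the opening and the grip force at its end, in the units of the state.
- r.get_state(): the state, without advancing time (a new reading comes with each control period).
- r.snapshot(name): name is "scene" or "top"; returns (picture, depth): 480x640x3 uint8, blue, green, red; 480x640 float32, m along the optical axis (not along the pixel's ray), 0 where there is no reading.
- r.get_calibration(name): a dict with "intrinsics" (3x3 intrinsics, pixels), "pose" (4x4, takes a point from camera to world coordinates). Camera axes: x right, y up, looking along -z (the intrinsics and any distortion apply to the point x, -y, -z); pixel columns grow to the right and rows downward; lengths in m; the calibration is good to about 2 mm. A picture is of the moment at which its call begins. get_calibration takes no time and is no camera call.
- r.finish_job(): hands the job in; it is judged then, once.
The state is a dict: "clock": time; "q": joint angles; "qd": joint speeds; "joint_torque": joint torques, N m; "tool_pos": TCP position; "eef_rot": TCP orientation; "contact_force": force on the tool from outside, world axes, zero at the start; "moment": the same for the moment, N m; "opening": opening from 0.0 (shut) to 1.0 (fully open); "finger_force": force on a finger pad.
Only numpy, scipy, OpenCV 4.12 (cv2) and the standard library are available. Lean on these libraries where they do the work, as an engineer would, in place of code of your own. Each camera call takes 0.05 s, during which the arm holds its last target. There are 200 camera calls.

## Working session

There is one attempt and no reset: what is moved stays moved. The work goes in short steps, Python scripts to look and compute and a tool call to move; the robot and the scene stay as the last step left them, time stands still between calls to the robot, and variables do not carry over. Pictures are saved under pics/ and viewed, at most 10 in all, crops included, and the job is handed in when it is done.

Besides the shell and the picture viewer there is one more tool, called after "Request:" as name([rows], argument=value, ...), one row to a line, values as JSON. step_arm: Moves the arm, as the interface text tells. Its arguments: {"type":"object","properties":{"series":{"type":"array"},"force":{"type":"number"}},"required":["series"]}

```bash
mkdir -p pics
cat > h.py <<'E'
import numpy as np, cv2
from plant import r
def snap(n):
    p,d=r.snapshot(n); c=r.get_calibration(n); return p,d,np.array(c["intrinsics"]),np.array(c["pose"])
def ray(u,v,K,T):
    d=np.array([(u-K[0,2])/K[0,0],-(v-K[1,2])/K[1,1],-1.0]); return T[:3,3],T[:3,:3]@d
def onz(u,v,z,K,T):
    o,d=ray(u,v,K,T); return o+d*(z-o[2])/d[2]
def cloud(D,K,T):
    v,u=np.mgrid[:480,:640]; P=np.stack([(u-K[0,2])/K[0,0]*D,-(v-K[1,2])/K[1,1]*D,-D],-1)
    return P@T[:3,:3].T+T[:3,3]
E
python3 - <<'E'
from h import *
for n in("top","scene"):
    p,d,K,T=snap(n); cv2.imwrite(f"pics/{n}0.png",p); np.save(f"{n}0.npy",d); print(n,K.round(1).tolist(),T.round(3).tolist(), r.get_calibration(n).keys())
print(r.get_state())
E
```

```text
top [[493.8, 0.0, 323.3], [0.0, 493.8, 241.3], [0.0, 0.0, 1.0]] [[-0.012, 0.997, -0.081, 0.488], [-1.0, -0.013, -0.006, -0.027], [-0.007, 0.081, 0.997, 0.964], [0.0, 0.0, 0.0, 1.0]] dict_keys(['intrinsics', 'pose'])
scene [[551.2, 0.0, 326.7], [0.0, 551.2, 233.3], [0.0, 0.0, 1.0]] [[-0.702, -0.475, 0.531, 1.093], [0.712, -0.463, 0.527, 0.542], [-0.004, 0.748, 0.663, 0.752], [0.0, 0.0, 0.0, 1.0]] dict_keys(['intrinsics', 'pose'])
{'clock': 0.1, 'q': array([ 1.1777921 ,  0.68990378, -0.19451022,  1.56620337,  0.15728603,
        0.90250602, -0.21511463]), 'qd': array([-0.00086173, -0.00020077, -0.00038584, -0.00144896, -0.00176882,
        0.00016127,  0.00030368]), 'joint_torque': array([-3.97128941e-03, -5.28493559e+01, -1.27188787e+00, -1.53834969e+01,
       -5.26025472e-02,  1.99429945e-03, -3.98160822e-06]), 'tool_pos': array([ 0.25845732, -0.56844854,  0.23799746]), 'eef_rot': array([ 9.77311395e-01,  2.11805976e-01, -2.27935763e-04, -7.83606087e-04]), 'contact_force': array([0.08174668, 0.8540458 , 0.04640276]), 'moment': array([-0.0199552 ,  0.00689543,  0.00376311]), 'finger_force': 0.0, 'opening': 0.9974348891351462}
```

View pics/top0.png

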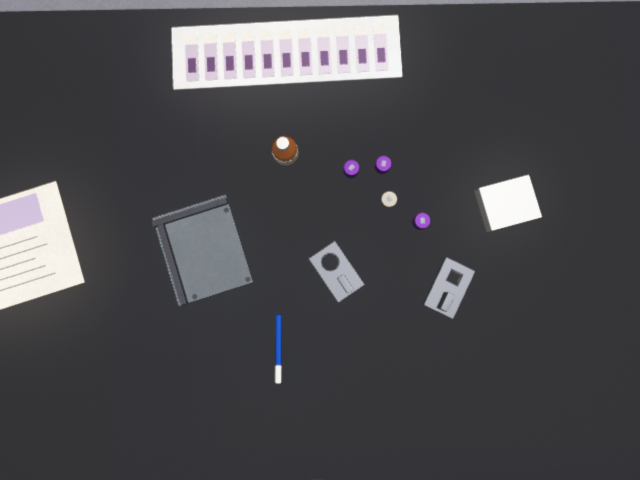

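View pics/scene0.png

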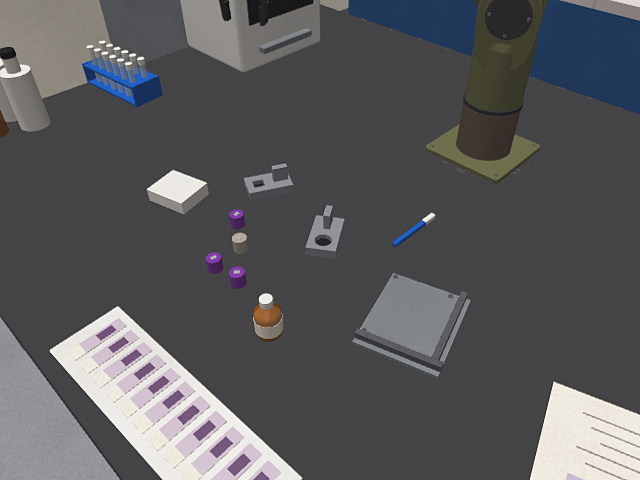

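Candidates in the top view: grey/beige cylinder (389,199), purple ones (351,168), (384,163), (422,220). The grey one is meant. The carrier with the round well is at (337,271) and the one with the square well at (450,288). The stage is at (208,250), with the far fence on top and the side fence to the left. Next: measure, with one close crop.

Run:
```python
from h import *
p=cv2.imread("pics/top0.png");d=np.load("top0.npy")
c=r.get_calibration("top");K=np.array(c["intrinsics"]);T=np.array(c["pose"])
cv2.imwrite("pics/crop0.png",cv2.resize(p[140:330,300:490],(600,600),interpolation=cv2.INTER_CUBIC))
W=cloud(d,K,T)
def box(u0,v0,u1,v1): m=np.zeros((480,640),bool); m[v0:v1,u0:u1]=1; return m
print("bench z",np.median(W[300:340,380:420,2]))
def rect(name,m,zl,zh):
    m=m&(W[...,2]>zl)&(W[...,2]<zh); q=W[m]; R=cv2.minAreaRect((q[:,:2]*1000).astype(np.float32))
    print(name,m.sum(),"c",np.round(R[0],1),"size",np.round(R[1],1),"ang",round(R[2],2),"z",np.median(q[:,2]).round(4)); return m
rect("round",box(300,230,375,310),.012,.03); rect("roundfin",box(300,230,375,310),.045,.065)
rect("sq",box(415,250,485,325),.012,.03)
rect("spec",box(375,185,404,213),.022,.04)
rect("plate",box(140,180,262,315),.004,.014); rect("fences",box(140,180,262,315),.016,.03)
rect("bottle",box(265,130,305,170),.01,.1)
g=cv2.cvtColor(p,cv2.COLOR_BGR2GRAY)
for nm,m,z in(("round",box(300,230,375,310)&(g>75),.02),("spec",box(375,185,404,213)&(g>90),.03)):
    cs=max(cv2.findContours(m.astype(np.uint8),0,1)[0],key=cv2.contourArea)[:,0]
    P=np.array([onz(u,v,z,K,T)[:2]*1000 for u,v in cs],np.float32)
    print(nm,cv2.minAreaRect(P),cv2.minEnclosingCircle(P))
# dark well
m=box(318,250,343,273)&(g<60); cs=max(cv2.findContours(m.astype(np.uint8),0,1)[0],key=cv2.contourArea)
e=cv2.fitEllipse(cs); print("well px",e,onz(*e[0],.02,K,T)*1000)
```

```text
bench z 0.0008042037714552919
round 1320 c [507.  -44.8] size [100.1  60. ] ang 33.44 z 0.0206
roundfin 140 c [483.7 -60.2] size [33.6 13.8] ang 32.78 z 0.0555
sq 1416 c [ 473.4 -259. ] size [ 61.1 100.2] ang 63.31 z 0.0205
spec 196 c [ 643.2 -146.8] size [28.3 28.5] ang 89.5 z 0.0304
plate 6154 c [559.  220.1] size [238.2 263.3] ang 89.84 z 0.0086
fences 1119 c [552.1 211.2] size [171.8 149.4] ang 19.49 z 0.0224
bottle 618 c [738.5  51. ] size [46.7 47.2] ang 52.5 z 0.0583
round ((507.49176025390625, -44.343910217285156), (103.12552642822266, 63.31298065185547), 33.41751480102539) ((507.1783142089844, -44.329280853271484), 58.43019485473633)
spec ((644.4440307617188, -147.16549682617188), (30.55701446533203, 28.948400497436523), 89.23811340332031) ((644.1463623046875, -146.77810668945312), 15.69477653503418)
well px ((329.4554748535156, 261.7809753417969), (13.29288387298584, 13.455036163330078), 143.23345947265625) [525.38220125 -31.978892    20.        ]
```

View pics/crop0.png

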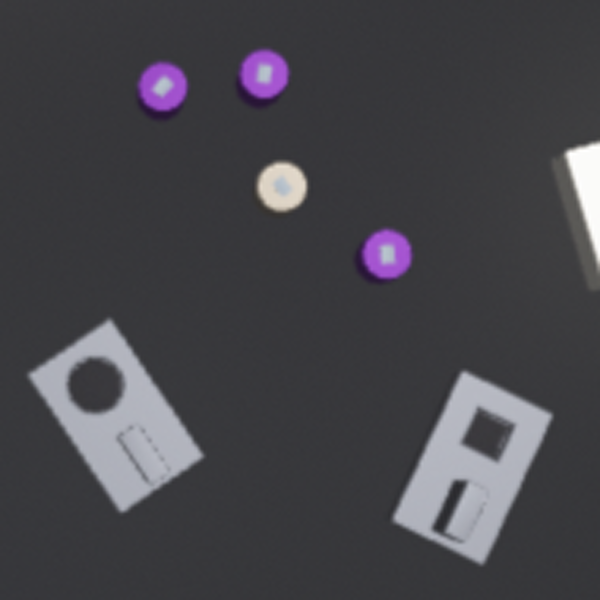

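The crop shows the pale specimen (crop 282,187) with its steel rectangle on top, separate from the purple ones. The round well (95,385) is on the left carrier. Next I move above the specimen with the tool yaw aligned to the carrier (33.4°).

Request:
step_arm([
  [12,13,0,0,0,0.01,0.4],
  [24,26,0,0,0,0.01,0.4],
  [24,26,0,0,0,0.01,0.4],
  [24,26,0,0,0,0.01,0.4],
  [24,26,0,0,0,0.01,0.4],
  [24,26,0,0,0,0.01,0.4],
  [24,26,0,0,0,0.01,0.4],
  [24,26,0,0,0,0.01,0.4],
  [24,26,0,0,0,0.01,0.4],
  [24,26,0,0,0,0.01,0.4],
  [24,26,0,0,0,0.01,0.4],
  [24,26,0,0,0,0.01,0.4],
  [24,26,0,0,0,0.01,0.4],
  [24,26,0,0,0,0.01,0.4],
  [24,26,0,0,0,0.01,0.4],
  [24,26,0,0,0,0.006,0.4],
  [13,18,-30,0,0,0,0.4],
  [0,0,-30,0,0,0,0.4],
  [0,0,0,0,0,0,0.4],
  [0,0,0,0,0,0,0.4],
], force=15)

```text
clock: 2.1
tool_pos: [0.6433, -0.1475, 0.1788]
eef_rot: [0.958, 0.287, -0.001, -0.0]
contact_force: [0.8, 0.7, 0.7]
opening: 0.601
finger_force: 0.0
```

```bash
cat > st.py <<'E'
from h import *
s=r.get_state(); x,y,z,w=s["eef_rot"]
from scipy.spatial.transform import Rotation as R
M=R.from_quat(s["eef_rot"]).as_matrix()
print("t",round(s["clock"],2),"tcp",(s["tool_pos"]*1000).round(1),"yaw",np.degrees(np.arctan2(M[1,0],M[0,0])).round(2),"zax",M[:,2].round(4),"F",s["contact_force"].round(1),"open mm",round(s["opening"]*88,1),"ff",round(s["finger_force"],1),"M",s["moment"].round(2))
E
python3 st.py
python3 - <<'E'
from h import *
d=np.load("top0.npy");c=r.get_calibration("top");K=np.array(c["intrinsics"]);T=np.array(c["pose"])
W=cloud(d,K,T)*1000;b=W[180:315,140:262].reshape(-1,3)
f=b[(b[:,2]>17)&(b[:,2]<28)]
a=np.radians(17);best=[]
for it in range(4):
    ex=np.array([np.cos(a),np.sin(a)]);ey=np.array([-ex[1],ex[0]])
    X=f[:,:2]@ex;Y=f[:,:2]@ey
    Xf=X>X.max()-14; Yf=(Y>Y.max()-14)
    A=f[Xf&~(Y>Y.max()-20)];B=f[Yf&~(X>X.max()-20)]
    va=cv2.fitLine(A[:,:2].astype(np.float32),2,0,.01,.01).ravel();vb=cv2.fitLine(B[:,:2].astype(np.float32),2,0,.01,.01).ravel()
    aa=np.arctan(-va[0]/va[1]);ab=np.arctan(vb[1]/vb[0]); a=(aa+ab)/2
    print(np.degrees([aa,ab,a]).round(2))
ex=np.array([np.cos(a),np.sin(a)]);ey=np.array([-ex[1],ex[0]])
xa=A[:,:2]@ex;yb=B[:,:2]@ey
print("far",np.percentile(xa,[0,2,50,98,100]).round(1),"side",np.percentile(yb,[0,2,50,98,100]).round(1))
cx=np.median(xa)-6;cy=np.median(yb)-6
print("corner",(cx*ex+cy*ey).round(1),"stage",((cx-70)*ex+(cy-55)*ey).round(1))
for nm,q in(("far y",A[:,:2]@ey),("side x",B[:,:2]@ex)): print(nm,q.min().round(1),q.max().round(1),"cx,cy",cx.round(1),cy.round(1))
E
```

```text
t 2.1 tcp [ 643.3 -147.5  178.8] yaw 33.41 zax [-1.3e-03  1.0e-04 -1.0e+00] F [0.8 0.7 0.7] open mm 52.9 ff 0.0 M [-0.01  0.02 -0.02]
[17.17 17.14 17.16]
[17.2  17.24 17.22]
[17.2  17.28 17.24]
[17.2  17.27 17.24]
far [660.6 661.1 666.9 673.1 674.4] side [102.1 102.2 105.3 108.5 109.1]
corner [601.8 290.6] stage [551.2 217.3]
far y -33.5 96.0 cx,cy 660.9 99.3
side x 501.6 654.0 cx,cy 660.9 99.3
```

Request:
step_arm([
  [0.5,0.5,-25,0,0,0,0.4],
  [0,0,-30,0,0,0,0.4],
  [0,0,-30,0,0,0,0.4],
  [0,0,-25,0,0,0,0.4],
  [0,0,-20,0,0,0,0.4],
  [0,0,-15,0,0,0,0.4],
  [0,0,-12,0,0,0,0.4],
  [0,0,-8,0,0,0,0.4],
  [0,0,0,0,0,0,0.4],
  [0,0,0,0,0,0,0.75],
  [0,0,0,0,0,0,0.75],
  [0,0,0,0,0,0,0.75],
  [0,0,0,0,0,0,0.75],
  [0,0,0,0,0,0,0.75],
  [0,0,0,0,0,0,0.75],
], force=15)

```text
clock: 3.6
tool_pos: [0.6448, -0.1475, 0.0144]
eef_rot: [0.958, 0.287, 0.001, 0.0]
contact_force: [-0.6, 0.7, 5.4]
opening: 0.331
finger_force: 15.0
```

```bash
python3 st.py
```

```text
t 3.6 tcp [ 644.8 -147.5   14.4] yaw 33.39 zax [ 1.1e-03 -2.0e-04 -1.0e+00] F [-0.6  0.7  5.4] open mm 29.1 ff 15.0 M [ 0.01  0.15 -0.02]
```

Request:
step_arm([
  [0,0,10,0,0,0,0.75],
  [0,0,25,0,0,0,0.75],
  [0,0,25,0,0,0,0.75],
  [-10,10,0,0,0,0,0.75],
  [-20,20,0,0,0,0,0.75],
  [-20,20,0,0,0,0,0.75],
  [-20,20,0,0,0,0,0.75],
  [-20,20,0,0,0,0,0.75],
  [-15,15,0,0,0,0,0.75],
  [-10,8,0,0,0,0,0.75],
  [-4,2,0,0,0,0,0.75],
  [0,0,0,0,0,0,0.75],
  [0,0,0,0,0,0,0.75],
])

```text
clock: 4.9
tool_pos: [0.5261, -0.0333, 0.0739]
eef_rot: [0.958, 0.287, 0.0, 0.0]
contact_force: [0.5, 0.3, -0.4]
opening: 0.336
finger_force: 15.0
```

```bash
python3 st.py
python3 - <<'E'
from h import *
p,d,K,T=snap("scene"); np.save("s1.npy",d); cv2.imwrite("s1.png",p)
t=r.get_state()["tool_pos"]
q=T[:3,:3].T@(t-T[:3,3]); u=K[0,2]-K[0,0]*q[0]/q[2]; v=K[1,2]+K[1,1]*q[1]/q[2]; print(u,v)
u,v=int(u),int(v)
cv2.imwrite("pics/s1.png",cv2.resize(p[v-55:v+65,u-80:u+80],(800,600),interpolation=cv2.INTER_CUBIC))
W=cloud(d,K,T)*1000
print(u-80,v-55)
E
```

```text
t 4.9 tcp [526.1 -33.3  73.9] yaw 33.34 zax [ 1.2e-03 -6.0e-04 -1.0e+00] F [ 0.5  0.3 -0.4] open mm 29.6 ff 15.0 M [ 0.02  0.01 -0.05]
321.8206358721365 218.72786364556075
241 163
```

View pics/s1.png

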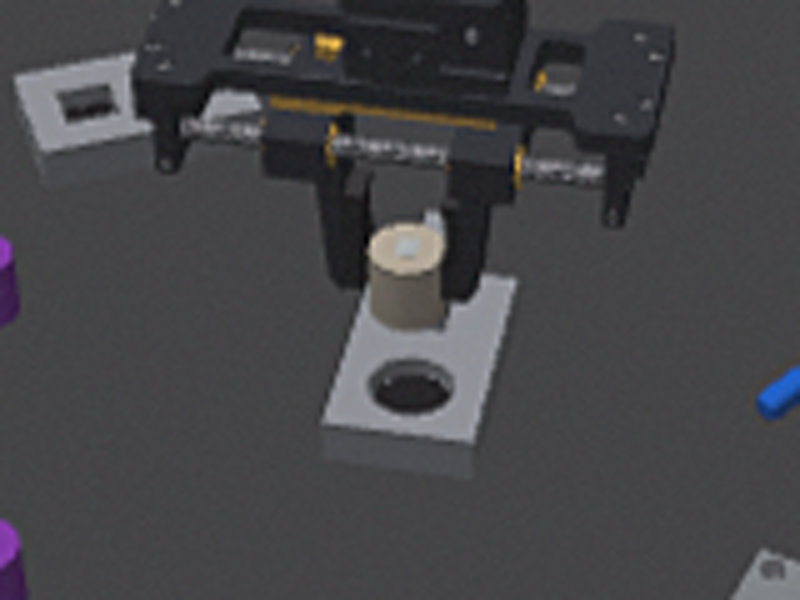

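The specimen is gripped upright with its face up (crop 407,249), right above the well (411,387). I check the offset numerically in this view.

Run:
```python
from h import *
c=r.get_calibration("scene");K=np.array(c["intrinsics"]);T=np.array(c["pose"])
p=cv2.imread("s1.png");u0,v0=241,163
hsv=cv2.cvtColor(p,cv2.COLOR_BGR2HSV);g=p.max(2)
sub=np.zeros(g.shape,bool);sub[v0+44:v0+57,u0+72:u0+92]=1
m=(sub&(g>165)).astype(np.uint8)
cs=max(cv2.findContours(m,0,1)[0],key=cv2.contourArea);e=cv2.fitEllipse(cs);print("top",e,onz(*e[0],.0895,K,T)*1000)
sub[:]=0;sub[v0+70:v0+86,u0+71:u0+93]=1
m=(sub&(g<110)).astype(np.uint8)
cs=max(cv2.findContours(m,0,1)[0],key=cv2.contourArea);e=cv2.fitEllipse(cs);print("well",e,onz(*e[0],.02,K,T)*1000)
print("hand: top",onz(u0+407/5,v0+249/5,.0895,K,T)*1000,"well",onz(u0+411/5,v0+387/5,.02,K,T)*1000)
W=cloud(np.load("s1.npy"),K,T)*1000
b=W[150:300,220:420].reshape(-1,3)
q=b[(abs(b[:,2]-20.5)<3)&(abs(b[:,0]-507)<60)&(abs(b[:,1]+45)<60)];print("carrier top",cv2.minAreaRect(q[:,:2].astype(np.float32)))
q=b[(abs(b[:,2]-89.5)<3)&(abs(b[:,0]-526)<20)&(abs(b[:,1]+33)<20)];print("spec top",len(q),cv2.minEnclosingCircle(q[:,:2].astype(np.float32)),q[:,2].mean())
```

```text
top ((321.7526550292969, 212.14495849609375), (8.397087097167969, 13.85828685760498), 87.80410766601562) [525.61489571 -33.87954189  89.5       ]
well ((322.7730712890625, 240.0016326904297), (10.577078819274902, 16.48772621154785), 92.06834411621094) [526.11863293 -31.53910744  20.        ]
hand: top [526.1425405  -31.62163045  89.5       ] well [526.35906946 -30.11021762  20.        ]
carrier top ((507.0094909667969, -44.17595291137695), (103.65047454833984, 60.548160552978516), 33.28167724609375)
spec top 153 ((530.4882202148438, -31.742021560668945), 20.36962890625) 89.19245126449191
```

Request:
step_arm([
  [-0.2,1.2,-10,0,0,0,0.75],
  [0,0,-15,0,0,0,0.75],
  [0,0,-8,0,0,0,0.75],
  [0,0,-4,0,0,0,0.75],
  [0,0,-3,0,0,0,0.75],
  [0,0,-2,0,0,0,0.75],
  [0,0,-1,0,0,0,0.75],
  [0,0,0,0,0,0,0.75],
])

```text
clock: 5.75
tool_pos: [0.5252, -0.0312, 0.0309]
eef_rot: [0.958, 0.287, 0.0, 0.0]
contact_force: [-0.0, -0.0, -1.1]
opening: 0.337
finger_force: 15.0
```

```bash
python3 st.py
```

```text
t 5.75 tcp [525.2 -31.2  30.9] yaw 33.39 zax [ 4.e-04 -0.e+00 -1.e+00] F [-0.  -0.  -1.1] open mm 29.6 ff 15.0 M [ 0.   -0.    0.03]
```

Request:
step_arm([
  [0,0,-1.5,0,0,0,0.75],
  [0,0,-1.5,0,0,0,0.75],
  [0,0,-1.5,0,0,0,0.75],
  [0,0,-1,0,0,0,0.75],
  [0,0,0,0,0,0,0.75],
])

```text
clock: 6.25
tool_pos: [0.525, -0.0312, 0.0251]
eef_rot: [0.958, 0.287, -0.0, 0.0]
contact_force: [-0.9, 0.2, -0.1]
opening: 0.339
finger_force: 15.0
```

```bash
python3 st.py
```

```text
t 6.25 tcp [525.  -31.2  25.1] yaw 33.39 zax [-2.e-04 -1.e-04 -1.e+00] F [-0.9  0.2 -0.1] open mm 29.8 ff 15.0 M [-0.01  0.02 -0.02]
```

Request:
step_arm([
  [0,0,0,0,0,0,0.4],
  [0,0,0,0,0,0,0.4],
  [0,0,0,0,0,0,0.4],
  [0,0,5,0,0,0,0.4],
  [0,0,15,0,0,0,0.4],
  [0,0,25,0,0,0,0.4],
  [0,0,25,0,0,0,0.4],
  [-10,-7,10,0,0,0,0.4],
  [-16,-11,0,0,0,0,0.4],
  [-12,-9,0,0,0,0,0.4],
  [-4,-2,0,0,0,0,0.4],
  [0,0,0,0,0,0,0.4],
])

```text
clock: 7.45
tool_pos: [0.482, -0.0609, 0.1051]
eef_rot: [0.958, 0.287, -0.001, -0.0]
contact_force: [-0.2, 0.4, -0.3]
opening: 0.601
finger_force: 0.0
```

```bash
python3 st.py
python3 - <<'E'
from h import *
p,d,K,T=snap("scene"); cv2.imwrite("pics/s2.png",cv2.resize(p[163:283,241:401],(800,600),interpolation=cv2.INTER_CUBIC))
W=cloud(d,K,T)*1000
b=W[150:300,220:420].reshape(-1,3)
q=b[(abs(b[:,2]-20.5)<3)&(abs(b[:,0]-507)<60)&(abs(b[:,1]+45)<60)];print("carrier top",cv2.minAreaRect(q[:,:2].astype(np.float32)))
q=b[(abs(b[:,2]-40)<3)&(abs(b[:,0]-526)<25)&(abs(b[:,1]+33)<25)];print("spec top",len(q),q.mean(0),q[:,2].std())
E
```

```text
t 7.45 tcp [482.  -60.9 105.1] yaw 33.33 zax [-1.3e-03 -3.0e-04 -1.0e+00] F [-0.2  0.4 -0.3] open mm 52.9 ff 0.0 M [ 0.06 -0.07 -0.05]
carrier top ((507.9934997558594, -44.014404296875), (104.69660949707031, 60.388580322265625), 33.561832427978516)
spec top 129 [525.54654631 -30.52134151  39.92004133] 1.27745180926437
```

View pics/s2.png

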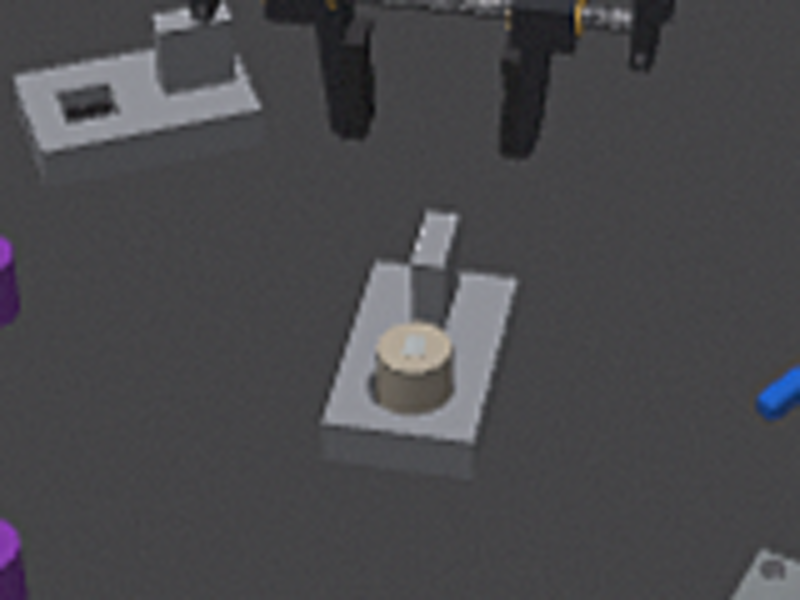

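The specimen (crop 414,365) sits seated in the well, its top at z = 39.9 mm. Next I grip the fin.

Request:
step_arm([
  [1.5,0.8,-15,0,0,0,0.4],
  [0,0,-20,0,0,0,0.4],
  [0,0,-20,0,0,0,0.4],
  [0,0,-12,0,0,0,0.4],
  [0,0,-8,0,0,0,0.4],
  [0,0,-4,0,0,0,0.4],
  [0,0,0,0,0,0,0.7],
  [0,0,0,0,0,0,0.95],
  [0,0,0,0,0,0,0.95],
  [0,0,0,0,0,0,0.95],
  [0,0,0,0,0,0,0.95],
  [0,0,0,0,0,0,0.95],
  [0,0,0,0,0,0,0.95],
], force=40)

```text
clock: 8.8
tool_pos: [0.4847, -0.0595, 0.0265]
eef_rot: [0.958, 0.287, 0.0, 0.0]
contact_force: [-1.3, -0.2, 5.0]
opening: 0.153
finger_force: 40.0
```

```bash
python3 st.py
```

```text
t 8.8 tcp [484.7 -59.5  26.5] yaw 33.39 zax [ 5.e-04 -1.e-04 -1.e+00] F [-1.3 -0.2  5. ] open mm 13.4 ff 40.0 M [0.02 0.02 0.06]
```

Request:
step_arm([
  [0,0,5,0,0,0,0.95],
  [0,0,12,0,0,0,0.95],
  [0,0,18,0,0,0,0.95],
  [0,0,15,0,0,0,0.95],
  [2,10,8,0,0,-0.02,0.95],
  [3,18,2,0,0,-0.02,0.95],
  [3,20,0,0,0,-0.02,0.95],
  [3,20,0,0,0,-0.02,0.95],
  [3,20,0,0,0,-0.02,0.95],
  [3,20,0,0,0,-0.02,0.95],
  [3,20,0,0,0,-0.02,0.95],
  [3,20,0,0,0,-0.02,0.95],
  [3,20,0,0,0,-0.02,0.95],
  [3,20,0,0,0,-0.02,0.95],
  [3,20,0,0,0,-0.02,0.95],
  [3,20,0,0,0,-0.02,0.95],
  [3,20,0,0,0,-0.02,0.95],
  [3,18,0,0,0,-0.02,0.95],
  [3,10,0,0,0,-0.002,0.95],
  [0,0,0,0,0,0,0.95],
])

```text
clock: 10.8
tool_pos: [0.5282, 0.2192, 0.0862]
eef_rot: [0.988, 0.151, 0.0, -0.001]
contact_force: [-0.4, -0.8, -4.2]
opening: 0.149
finger_force: 40.0
```

```bash
python3 st.py
```

```text
t 10.8 tcp [528.2 219.2  86.2] yaw 17.42 zax [ 2.0e-04  1.7e-03 -1.0e+00] F [-0.4 -0.8 -4.2] open mm 13.1 ff 40.0 M [-0.07  0.03 -0.01]
```

Request:
step_arm([
  [0,0,-8,0,0,-0.002,0.95],
  [0,0,-15,0,0,0,0.95],
  [0,0,-12,0,0,0,0.95],
  [0,0,-8,0,0,0,0.95],
  [0,0,-4,0,0,0,0.95],
  [0,0,-2,0,0,0,0.95],
  [0,0,0,0,0,0,0.95],
])

```text
clock: 11.5
tool_pos: [0.5286, 0.2165, 0.0371]
eef_rot: [0.989, 0.149, -0.0, 0.0]
contact_force: [0.4, -0.1, -3.7]
opening: 0.157
finger_force: 40.0
```

```bash
python3 st.py
python3 - <<'E'
from h import *
p,d,K,T=snap("scene"); cv2.imwrite("pics/s3.png",cv2.resize(p[250:385,325:485],(711,600),interpolation=cv2.INTER_CUBIC))
W=cloud(d,K,T)*1000
b=W[250:385,325:485].reshape(-1,3)
q=b[(abs(b[:,2]-31)<3)&(b[:,1]>150)];print("carrier top",len(q),np.median(q[:,2]),cv2.minAreaRect(q[:,:2].astype(np.float32)))
ex=np.array([np.cos(np.radians(17.24)),np.sin(np.radians(17.24))]);ey=np.array([-ex[1],ex[0]])
print("x,y max",(q[:,:2]@ex).max(),(q[:,:2]@ey).max(),(q[:,:2]@ey).min())
f=b[(abs(b[:,2]-22)<2)];X=f[:,:2]@ex;Y=f[:,:2]@ey
print("far inner",np.percentile(X[Y<40],[1,50,99]) if (Y<40).any() else 0,"side",np.percentile(Y[X<640],[1,50,99]))
q=b[(abs(b[:,2]-50)<2)&(b[:,0]>535)];print("spec top",len(q),q.mean(0))
E
```

```text
t 11.5 tcp [528.6 216.5  37.1] yaw 17.12 zax [-1.e-04 -1.e-04 -1.e+00] F [ 0.4 -0.1 -3.7] open mm 13.8 ff 40.0 M [-0.07  0.09 -0.04]
carrier top 963 30.30992261225196 ((554.6956787109375, 224.54733276367188), (101.87213897705078, 60.580074310302734), 17.525489807128906)
x,y max 647.3144514398267 80.38981305675401 19.847185921713628
far inner [616.08799523 667.84034642 674.74902241] side [ 37.05045314 102.48151122 108.78540013]
spec top 212 [570.90221938 229.64549624  50.11277409]
```

View pics/s3.png

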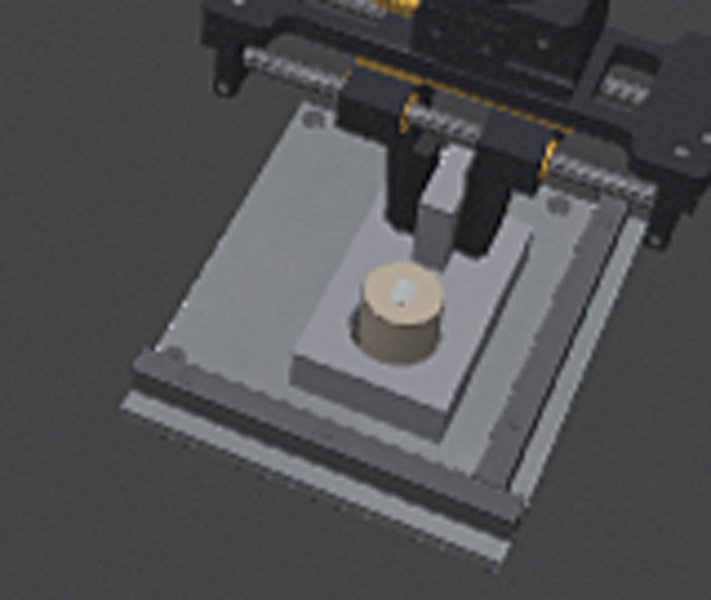

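The carrier hovers about 2 mm above the plate, square to it, with the specimen seated (crop 402,312). Gaps are about 14 mm to the far fence and 16 mm to the side fence. Next I lower it onto the plate.

Request:
step_arm([
  [0,0,-1,0,0,0,0.95],
  [0,0,-1,0,0,0,0.95],
  [0,0,-0.6,0,0,0,0.95],
  [0,0,0,0,0,0,0.95],
])

```text
clock: 11.95
tool_pos: [0.5286, 0.2166, 0.0347]
eef_rot: [0.989, 0.149, 0.0, -0.0]
contact_force: [0.2, 0.3, -2.9]
opening: 0.159
finger_force: 40.0
```

```bash
python3 st.py
```

```text
t 11.95 tcp [528.6 216.6  34.7] yaw 17.13 zax [ 3.e-04  1.e-04 -1.e+00] F [ 0.2  0.3 -2.9] open mm 14.0 ff 40.0 M [-0.    0.09 -0.03]
```

Request:
step_arm([
  [0,0,-0.4,0,0,0,0.95],
  [0,0,-0.4,0,0,0,0.95],
  [0,0,0,0,0,0,0.95],
])

```text
clock: 12.25
tool_pos: [0.5287, 0.2166, 0.0346]
eef_rot: [0.989, 0.149, 0.0, -0.0]
contact_force: [-2.4, -0.7, 4.4]
opening: 0.155
finger_force: 40.0
```

```bash
python3 st.py
```

```text
t 12.25 tcp [528.7 216.6  34.6] yaw 17.12 zax [ 5.e-04  2.e-04 -1.e+00] F [-2.4 -0.7  4.4] open mm 13.6 ff 40.0 M [-0.13  0.41 -0.01]
```

Request:
step_arm([
  [1.9,4,0,0,0,0,0.95],
  [1.9,4,0,0,0,0,0.95],
  [1.9,4,0,0,0,0,0.95],
  [1.9,4,0,0,0,0,0.95],
  [0.95,0.3,0,0,0,0,0.95],
  [0,0,0,0,0,0,0.95],
])

```text
clock: 12.85
tool_pos: [0.5376, 0.2332, 0.0346]
eef_rot: [0.989, 0.149, 0.001, -0.0]
contact_force: [-2.0, -0.1, 5.9]
opening: 0.157
finger_force: 40.0
```

```bash
cat >> st.py <<'E'
a=np.radians(17.24);ex=np.array([np.cos(a),np.sin(a)]);ey=np.array([-ex[1],ex[0]])
f=s["contact_force"][:2];t=s["tool_pos"][:2]*1000
print("stage frame: tcp",(t@ex).round(1),(t@ey).round(1),"F",(f@ex).round(1),(f@ey).round(1))
E
python3 st.py
```

```text
t 12.85 tcp [537.6 233.2  34.6] yaw 17.12 zax [ 1.1e-03  5.0e-04 -1.0e+00] F [-2.  -0.1  5.9] open mm 13.8 ff 40.0 M [-0.04  0.29 -0.02]
stage frame: tcp 582.5 63.4 F -1.9 0.5
```

Expected contact is near stage-frame TCP x ≈ 583–584, y ≈ 67. I creep along stage +x in 1 mm steps.

Request:
step_arm([
  [0.95,0.3,0,0,0,0,0.95],
  [0.95,0.3,0,0,0,0,0.95],
  [0,0,0,0,0,0,0.95],
])

```text
clock: 13.15
tool_pos: [0.5389, 0.2336, 0.0346]
eef_rot: [0.989, 0.149, 0.0, -0.0]
contact_force: [-2.2, -0.8, 7.0]
opening: 0.153
finger_force: 40.0
```

```bash
python3 st.py
```

```text
t 13.15 tcp [538.9 233.6  34.6] yaw 17.13 zax [ 1.e-04  2.e-04 -1.e+00] F [-2.2 -0.8  7. ] open mm 13.5 ff 40.0 M [-0.13  0.48 -0.05]
stage frame: tcp 583.9 63.3 F -2.4 -0.1
```

Request:
step_arm([
  [0.95,0.3,0,0,0,0,0.95],
  [0.95,0.3,0,0,0,0,0.95],
  [0,0,0,0,0,0,0.95],
])

```text
clock: 13.45
tool_pos: [0.54, 0.2338, 0.0346]
eef_rot: [0.989, 0.149, -0.001, 0.0]
contact_force: [-4.7, -0.6, 7.8]
opening: 0.157
finger_force: 40.0
```

```bash
python3 st.py
```

```text
t 13.45 tcp [540.  233.8  34.6] yaw 17.12 zax [-1.6e-03 -4.0e-04 -1.0e+00] F [-4.7 -0.6  7.8] open mm 13.8 ff 40.0 M [-0.18  0.85  0.01]
stage frame: tcp 585.0 63.3 F -4.7 0.9
```

Request:
step_arm([
  [-0.3,0.95,0,0,0,0,0.95],
  [-0.3,0.95,0,0,0,0,0.95],
  [-0.3,0.95,0,0,0,0,0.95],
  [0,0,0,0,0,0,0.95],
])

```text
clock: 13.85
tool_pos: [0.5397, 0.2344, 0.0346]
eef_rot: [0.989, 0.148, -0.001, 0.001]
contact_force: [-3.0, -4.6, 8.6]
opening: 0.154
finger_force: 40.0
```

```bash
python3 st.py
```

```text
t 13.85 tcp [539.7 234.4  34.6] yaw 17.02 zax [-0.001  -0.0031 -1.    ] F [-3.  -4.6  8.6] open mm 13.6 ff 40.0 M [-0.81  0.54 -0.07]
stage frame: tcp 584.9 63.9 F -4.2 -3.5
```

Request:
step_arm([
  [0.65,1.25,0,0,0,0,0.95],
  [0.65,1.25,0,0,0,0,0.95],
  [0.65,1.25,0,0,0,0,0.95],
  [0,0,0,0,0,0,0.95],
])

```text
clock: 14.25
tool_pos: [0.5394, 0.2352, 0.0345]
eef_rot: [0.989, 0.147, -0.004, 0.003]
contact_force: [-7.3, -9.3, 13.1]
opening: 0.155
finger_force: 40.0
```

```bash
python3 st.py
python3 - <<'E'
from h import *
p,d,K,T=snap("scene"); cv2.imwrite("pics/s4.png",cv2.resize(p[280:370,360:480],(800,600),interpolation=cv2.INTER_CUBIC))
W=cloud(d,K,T)*1000
b=W[250:385,325:485].reshape(-1,3)
q=b[(abs(b[:,2]-29)<3)&(b[:,1]>150)];print("carrier top",len(q),np.median(q[:,2]),cv2.minAreaRect(q[:,:2].astype(np.float32)))
E
```

```text
t 14.25 tcp [539.4 235.2  34.5] yaw 16.93 zax [-0.0061 -0.0076 -1.    ] F [-7.3 -9.3 13.1] open mm 13.6 ff 40.0 M [-1.69  1.33 -0.04]
stage frame: tcp 584.9 64.8 F -9.7 -6.8
carrier top 970 27.931964216966584 ((565.8477172851562, 243.0650634765625), (103.89569854736328, 60.606590270996094), 16.845977783203125)
```

View pics/s4.png

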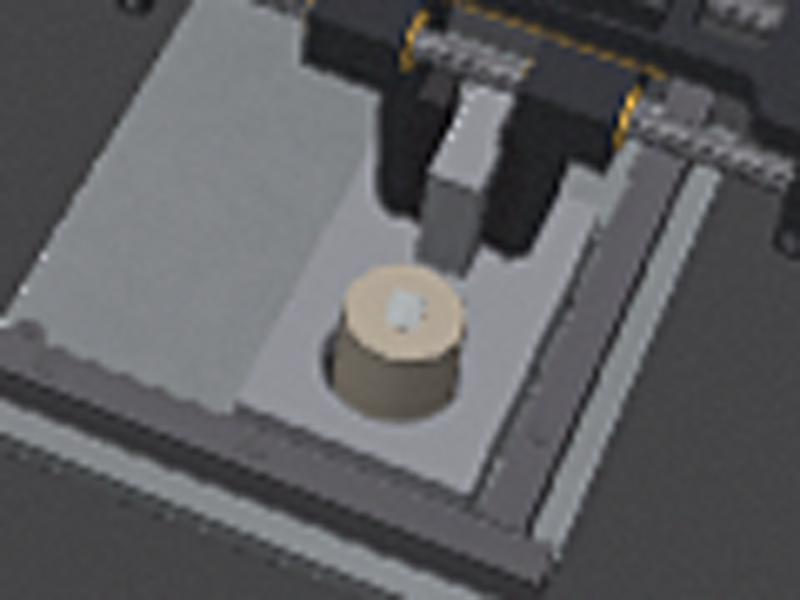

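The far fence is touched, but the camera figures put the side fence inner face at about 97 mm while the carrier edge is at about 94.5 mm, so friction is holding it. I ease off the x push and the downward load a little, then push along y.

Request:
step_arm([
  [-1.4,-0.45,0.3,0,0,0,0.95],
  [-1.4,-0.45,0.3,0.004,-0.003,0,0.95],
  [-0.3,0.95,0,0,0,0,0.95],
  [-0.3,0.95,0,0,0,0,0.95],
  [0,0,0,0,0,0,0.95],
])

```text
clock: 14.8
tool_pos: [0.5389, 0.2374, 0.0346]
eef_rot: [0.989, 0.148, 0.001, 0.001]
contact_force: [-0.6, -10.0, 5.5]
opening: 0.15
finger_force: 40.0
```

```bash
python3 st.py
```

```text
t 14.8 tcp [538.9 237.4  34.6] yaw 16.98 zax [ 0.0025 -0.0014 -1.    ] F [ -0.6 -10.    5.5] open mm 13.2 ff 40.0 M [-1.77  0.21  0.09]
stage frame: tcp 585.1 67.0 F -3.5 -9.4
```

Request:
step_arm([
  [-0.6,1.9,0,0.003,0,0,0.95],
  [-0.6,1.9,0,0.003,0,0,0.95],
  [1.9,0.6,0,0,-0.002,0,0.95],
  [1.9,0.6,0,0,-0.002,0,0.95],
  [0,0,0,0,0,0,0.95],
])

```text
clock: 15.3
tool_pos: [0.5389, 0.2375, 0.0346]
eef_rot: [0.989, 0.147, -0.0, 0.001]
contact_force: [-5.8, -16.2, 13.6]
opening: 0.153
finger_force: 40.0
```

```bash
python3 st.py
```

```text
t 15.3 tcp [538.9 237.5  34.6] yaw 16.85 zax [ 1.0e-04 -2.6e-03 -1.0e+00] F [ -5.8 -16.2  13.6] open mm 13.4 ff 40.0 M [-3.4   1.17  0.13]
stage frame: tcp 585.1 67.1 F -10.4 -13.8
```

Request:
step_arm([
  [0,0,0,0.002,0,0.004,0.95],
  [0,0,0,0,0,0.004,0.95],
  [0,0,0,0,0,0,0.95],
])

```text
clock: 15.6
tool_pos: [0.5389, 0.2375, 0.0346]
eef_rot: [0.989, 0.15, 0.0, 0.0]
contact_force: [-5.1, -15.6, 12.4]
opening: 0.152
finger_force: 40.0
```

```bash
python3 st.py
```

```text
t 15.6 tcp [538.9 237.5  34.6] yaw 17.26 zax [ 1.e-04 -3.e-04 -1.e+00] F [ -5.1 -15.6  12.4] open mm 13.4 ff 40.0 M [-3.33  1.09 -0.03]
stage frame: tcp 585.1 67.1 F -9.5 -13.4
```

Request:
step_arm([
  [0,0,0,0,0,0.004,0.95],
  [0,0,0,0,0,0.004,0.95],
  [0,0,0,0,0,0,0.95],
])

```text
clock: 15.9
tool_pos: [0.539, 0.2375, 0.0346]
eef_rot: [0.988, 0.154, 0.0, 0.0]
contact_force: [-5.9, -15.7, 12.1]
opening: 0.155
finger_force: 40.1
```

```bash
sed -i 's/(t@ex).round(1),(t@ey).round(1)/(t@ex).round(2),(t@ey).round(2)/; s/"moment"\].round(2)/"moment"].round(3)/' st.py; python3 st.py
python3 - <<'E'
from h import *
for n in("scene","top"):
    p,d,K,T=snap(n); np.save(n+"5.npy",d); cv2.imwrite(n+"5.png",p)
p=cv2.imread("top5.png"); cv2.imwrite("pics/t5.png",cv2.resize(p[180:315,130:290],(711,600),interpolation=cv2.INTER_CUBIC))
E
```

```text
t 15.9 tcp [539.  237.5  34.6] yaw 17.67 zax [ 0.e+00 -1.e-04 -1.e+00] F [ -5.9 -15.7  12.1] open mm 13.6 ff 40.1 M [-3.335  1.189 -0.274]
stage frame: tcp 585.12 67.08 F -10.3 -13.3
```

View pics/t5.png

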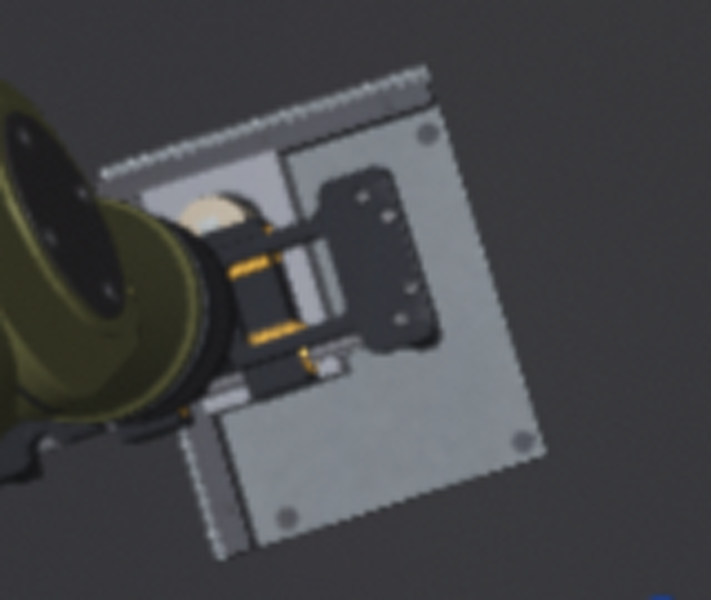

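Turning the tool with the TCP staying put shows the carrier is held flush. The moment about z is zero near yaw 17.2°, which matches the stage. I turn back to that, firm up the press and check flatness.

Request:
step_arm([
  [0,0,0,0,0,-0.004,0.95],
  [0,0,0,0,0,-0.004,0.95],
  [1.4,0.45,0,0,-0.001,0,0.95],
  [1.4,0.45,0,0,-0.001,0,0.95],
  [-0.3,0.95,0,0.001,0,0,0.95],
  [0,0,0,0,0,0,0.95],
  [0,0,0,0,0,0,0.95],
])

```text
clock: 16.7
tool_pos: [0.5389, 0.2374, 0.0345]
eef_rot: [0.989, 0.15, -0.002, 0.001]
contact_force: [-10.9, -18.9, 18.7]
opening: 0.15
finger_force: 40.0
```

```bash
python3 st.py
python3 - <<'E'
from h import *
p,d,K,T=snap("scene"); cv2.imwrite("pics/s6.png",cv2.resize(p[280:370,360:480],(800,600),interpolation=cv2.INTER_CUBIC))
W=cloud(d,K,T)*1000
b=W[250:385,325:485].reshape(-1,3)
a=np.radians(17.24);ex=np.array([np.cos(a),np.sin(a)]);ey=np.array([-ex[1],ex[0]])
def pl(q,n):
    X=q[:,:2]@ex;Y=q[:,:2]@ey
    c=np.linalg.lstsq(np.c_[X-X.mean(),Y-Y.mean(),np.ones(len(X))],q[:,2],rcond=None)[0]; print(n,len(q),"slope deg x,y",np.degrees(c[:2]).round(2),"z",c[2].round(2))
q=b[(abs(b[:,2]-28)<2.5)&(b[:,1]>150)];pl(q,"carrier");print(cv2.minAreaRect(q[:,:2].astype(np.float32)),"edges",np.percentile(q[:,:2]@ex,99),np.percentile(q[:,:2]@ey,[1,99]))
pl(b[(abs(b[:,2]-8)<2.5)],"plate")
q=b[(abs(b[:,2]-48)<2)&(b[:,0]>545)];pl(q,"spec")
E
```

```text
t 16.7 tcp [538.9 237.4  34.5] yaw 17.23 zax [-0.003  -0.0025 -1.    ] F [-10.9 -18.9  18.7] open mm 13.2 ff 40.0 M [-3.892  1.971 -0.079]
stage frame: tcp 585.09 67.03 F -16.0 -14.9
carrier 1008 slope deg x,y [-0.01 -0.01] z 27.84
((565.4312744140625, 245.39730834960938), (102.27857208251953, 60.659881591796875), 17.0483341217041) edges 662.6280560627516 [37.09218428 96.64417015]
plate 2844 slope deg x,y [0.04 0.02] z 7.93
spec 212 slope deg x,y [-0.21  0.13] z 47.82
```

View pics/s6.png

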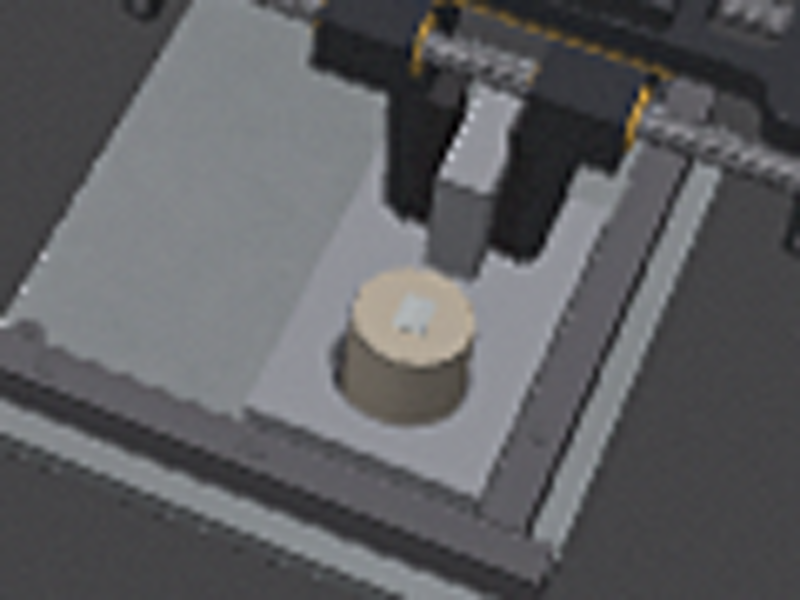

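The carrier lies flat (slope within 0.05°) and flush on both fences, pressed with about 16 N and 15 N. The specimen is seated (crop 412,345). Handing in.

```bash
python3 -c "
from plant import r
print(r.finish_job())"
```

```text
the job is handed in; nothing more can be done
None
```

The specimen is seated face up in the round-well carrier, which lies flat on the stage and is still gripped and pressed against both fences at about 15–16 N each. I handed the job in at about 17 s of the 61 s limit; no verdict came back.

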